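Load the inspection tray into the rack

ROBOT

A 6-joint arm with a two-finger parallel gripper is mounted at the origin on the work surface. World frame = base frame: x ahead of the robot, y to its left, z up, the work surface at z = 0. Lengths are in m, angles in rad, forces in N, time in s.
With the tool pointing down it reaches from about 0.375 to 0.925 m from the base axis. Payload 5.7 kg.
Tool frame: the origin (TCP) lies midway between the tips of the shut fingers; the grasp point (between the pads) lies 19 mm behind it; z points along the fingers, y is the line along which they close (so a half turn about z gives the same grasp; the last joint's range is limited). The gripper opens to 88 mm and grips with 3 to 60 N. Pads are 20 mm wide; open, the fingers measure 115 mm over their backs; the gripper's body (75 mm by 178 mm) begins 61 mm behind the grasp point.
Start: joints at [-1.415, 0.359, 1.51, -0, 1.272, -0.115], TCP at [0.16, -0.578, 0.198] pointing down, gripper open.
Joint ranges: [-2.97, 2.97], [-1.01, 2.36], [0.21, 2.38], [-0.96, 4.11], [0.2, 2.71], [-2.98, 2.98]. Speed limits (rad/s): [2.39, 2.39, 3.14, 3.14, 3.14, 3.14].

INTERFACE

Orientations are given as a unit quaternion [x, y, z, w].
In Python, from bench import move_ptp, servo_line, goto_joints, move_gripper, sleep, inverse_kinematics, capture, PlanningError, close_job, spot_in, silhouettes, current_clock, current_joint_pos, current_qvel, current_joint_torque, current_position, current_orientation, current_force, current_torque, current_finger_gap, current_grip_force gives the robot as it stands. Calls block until the motion is done:
- move_ptp(position, orientation): joint-space move of the TCP to a pose.
- servo_line(position, orientation=None, rate=0.15, contact_N=None): straight line of the TCP; orientation=None keeps the orientation; rate is the mean speed in m/s. With contact_N (N) it stops when the force on the tool has changed by that much, and returns True; else False.
- goto_joints(angles): joint-space move.
- move_gripper(opening): finger opening in m; the grip force is fixed at half the most; returns when the fingers have stopped.
- sleep(seconds).
- inverse_kinematics(position, orientation): joint angles nearest the present ones, or None.
- capture(name): name is "side" or "top" or "wrist"; returns a dict with "image" (480x640x3 uint8, blue, green, red), "range_z" (480x640 float32, m along the optical axis (not along the pixel's ray), 0 where there is no reading), "intrinsics" (3x3 intrinsics, pixels), "k1" (the pictures are not rectified: a ray, as slopes to the right and down, at radius r is drawn at 1 + k1 r^2 times it, then the intrinsics apply), "R" (3x3) and "t" (3): a world point X has camera coordinates R X + t. Camera axes: x right, y down, z forward; pixel columns grow to the right and rows downward; lengths in m; the calibration is good to about 2 mm. A picture is of the moment at which its call begins.
A pose or a line that the arm cannot do raises PlanningError and nothing moves.
- close_job(): hands the job in; it is judged then, once.
Trained networks look in the newest picture that a camera, given by its name, has taken for a name from the list of things; names that differ only in an ending like _2 or _b are one class to them, and where a whole thing is asked for, a point or a joint stands for the part that bears it (a point fixed in the world has none). Each returns a list of dicts, best first, with "conf" (0 to 1); they miss things now and then, are a little off and sometimes report something else, mostly with a low value. They report only what shows in the picture. A call takes as long as a camera call.
- spot_in(camera, query): "xy" ([column, row] in pixels, amid what is visible of it).
- silhouettes(camera, query): "region" (480x640 bool, what is visible of it) and "xy" ([column, row] in pixels, amid what is visible of it).
Readings, each from a call of its own:
- current_clock(): time.
- current_joint_pos(): joint angles.
- current_qvel(): joint speeds.
- current_joint_torque(): joint torques, N m.
- current_position(): TCP position.
- current_orientation(): TCP orientation.
- current_force(): force on the tool from outside, world axes, zero at the start.
- current_torque(): the same for the moment, N m.
- current_finger_gap(): finger opening in m.
- current_grip_force(): force on a finger pad.
Only numpy, scipy, OpenCV 4.12 (cv2) and the standard library are available. Lean on these libraries where they do the work, as an engineer would, in place of code of your own. Each camera call takes 0.05 s, during which the arm holds its last target. There are 200 camera calls.

TASK

Slide the loose tray of samples, by its handle, onto the lowest free pair of rails in the rack standing next to it (not the parked rack at the far left). Keep the tray level, push it in gently until you feel it press firmly against the stop at the back, leave it lying flat on both rails against the stop and let go. Do not ram or force the tray or the rack, and leave the other things where they are.

Things in the scene. Friction and masses are not known exactly. Their poses are not given: they have to be found in the camera images.
- tray_grip (a point): The loose tray's handle: an upright aluminium plate across its front, 60 mm wide (tray's x), 8 mm thick (y), top 33 mm above the tray's underside. Point: middle of the handle, 22 mm above the underside. A black nest with six fixed steel slugs, up to 24 mm above the underside, begins 71 mm behind the handle's middle. Axes as tray_mid.
- tray_mid (a point): The loose tray: flat aluminium sheet 150 mm wide (x), 185 long (y), 3 thick, 0.2 to 0.4 kg, starting flat on the bench. Point: centre of the sheet, 1.5 mm above its underside. z up, y from the handle (its centre 84.5 mm towards -y) to the rear edge (92.5 mm towards +y), which enters the rack first. The plain side edges rest on the rails.
- rack_one: Rack of grey posts with three like pairs of steel rails one above another, fixed, rigid, 190 mm wide (x), 155 deep (y), 128 high, open on top. Origin: centre of its underside; y from the open mouth to the back, z up. Ledge tops at 30, 68 and 106 mm. Already holds one such tray, fixed, on the bottom pair: lowest free pair is the middle one. Either this or the other rack stands beside the loose tray; the other is parked far left (y about 0.5 m).
- rack_two: Rack of grey posts with three like pairs of steel rails one above another, fixed, rigid, 190 mm wide (x), 155 deep (y), 128 high, open on top. Origin: centre of its underside; y from the open mouth to the back, z up. Ledge tops at 30, 68 and 106 mm. Already holds two such trays, fixed, on the bottom and middle pairs: lowest free pair is the top one. Either this or the other rack stands beside the loose tray; the other is parked far left (y about 0.5 m).
- rack_one_mouth (a point): Mouth of rack_one's lowest free rail pair: point midway between the rails, at their front end (rack y = -75 mm), at the height of the ledge tops (68 mm above the bench). Ledges run 137 mm back from here, inner edges 126 mm apart; side strips 14 mm high stand 154 mm apart and flare out over the first 15 mm. Axes as the rack.
- rack_two_mouth (a point): Mouth of rack_two's lowest free rail pair: point midway between the rails, at their front end (rack y = -75 mm), at the height of the ledge tops (106 mm above the bench). Ledges run 137 mm back from here, inner edges 126 mm apart; side strips 14 mm high stand 154 mm apart and flare out over the first 15 mm. Axes as the rack.
- rack_one_back (a point): Back end of the same rail pair of rack_one (rack y = +62 mm, ledge-top height). Before it a steel stop bar, 100 mm wide, 1 to 13 mm above the ledges, on two set screws: its face lies anywhere from 2 to 16 mm in front of this point, set by hand, locked, not measured: it must be felt. It is rigid.
- rack_two_back (a point): Back end of the same rail pair of rack_two (rack y = +62 mm, ledge-top height). Before it a steel stop bar, 100 mm wide, 1 to 13 mm above the ledges, on two set screws: its face lies anywhere from 2 to 16 mm in front of this point, set by hand, locked, not measured: it must be felt. It is rigid.
- bush_center (a point): A short steel bush lying about, 48 mm across, 35 mm high; point at its centre. To be left alone.
- hub_center (a point): A dark flanged hub casting, 84 mm across, 40 mm high; point at its centre. To be left alone.
- bin_center (a point): A blue open parts bin, 120 x 180 x 60 mm; point at its centre. To be left alone.

How it is judged:
By the outcome, as a careful person would: the job done as asked, in the order asked, and still so for the second after the job is handed in, with the robot touching nothing.
It also fails if it takes over 58 s, if anything falls off the work surface, if the arm or the gripper's body presses on something with over 40 N, if the wrist force passes 120 N, or if a joint passes its speed limit or range.

## Working session

There is one attempt and no reset: what is moved stays moved. The work goes in short steps, each a Python script; the robot and the scene stay as the last script left them, time stands still between calls to the robot, and variables do not carry over. Pictures are saved under pics/ and viewed, at most 14 in all, crops included, and the job is handed in when it is done.

```bash
ls; mkdir -p pics; python3 - <<'E'
from bench import *
import cv2,numpy as np
for c in ["top","side"]:
    d=capture(c); cv2.imwrite(f"pics/{c}0.png",d["image"]); np.savez(f"{c}0.npz",**d)
    print(c,d["intrinsics"].tolist(),d["k1"],d["R"].tolist(),d["t"].tolist())
    for q in ["tray_mid","tray_grip","rack_one","rack_two","bush_center","hub_center","bin_center"]:
        print(q,[(np.round(s["xy"],1).tolist(),round(s["conf"],2)) for s in spot_in(c,q)[:3]])
print(current_clock(),current_orientation(),current_force())
E
```

```text
pics
top [[476.1326461162061, 0.0, 328.10642549643256], [0.0, 476.1326461162061, 233.2077211171164], [0.0, 0.0, 1.0]] -0.06090253464796735 [[-0.012980717152854364, -0.9998019586717382, -0.015084575511237102], [-0.98775303371583, 0.015167177606225912, -0.15528651296437773], [0.15548455025298255, 0.012884104921096318, -0.9877542986355514]] [0.13511000452681862, 0.5961071341579406, 1.2320940383314176]
tray_mid [([464.3, 251.4], 0.84)]
tray_grip [([465.9, 250.7], 0.64)]
rack_one [([208.3, 261.4], 0.77)]
rack_two [([330.1, 244.9], 0.6)]
bush_center [([323.3, 318.9], 0.72)]
hub_center [([375.5, 323.6], 0.95)]
bin_center [([408.5, 166.4], 0.77)]
side [[501.74599254176326, 0.0, 317.15484339739], [0.0, 501.74599254176326, 231.91927619056844], [0.0, 0.0, 1.0]] -0.09638710779546208 [[-0.8456837636017059, -0.5336405174484932, -0.006838868163534972], [-0.28602130053510777, 0.4640148865822652, -0.8383805822359277], [0.45056718435840315, -0.7070487841495466, -0.5450424104709546]] [0.5408207027279847, 0.18613849009820008, 0.9366854195761728]
tray_mid [([396.6, 198.7], 0.79)]
tray_grip []
rack_one [([228.6, 355.1], 0.62), ([294.4, 193.4], 0.55)]
rack_two [([315.2, 253.4], 0.58)]
bush_center [([394.4, 293.4], 0.69), ([426.9, 263.7], 0.33)]
hub_center [([426.9, 262.7], 0.72)]
bin_center [([296.4, 192.4], 0.6), ([315.4, 254.2], 0.21)]
0.8 [ 9.90848568e-01  1.34978193e-01 -2.15252284e-05 -4.02635941e-05] [0.36560665 0.15837715 0.04602913]
```

View pics/top0.png

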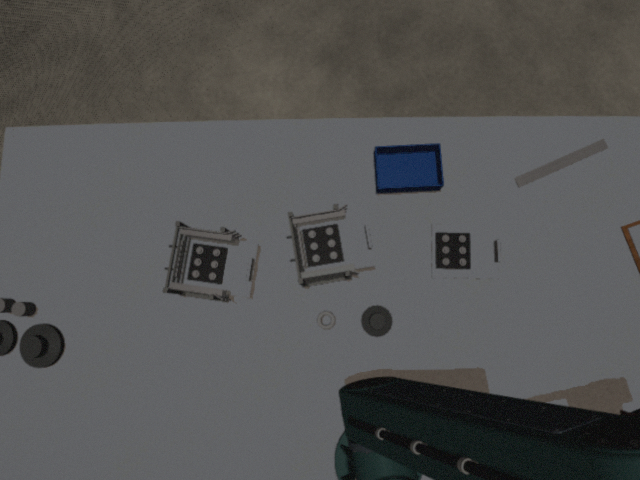

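View pics/side0.png

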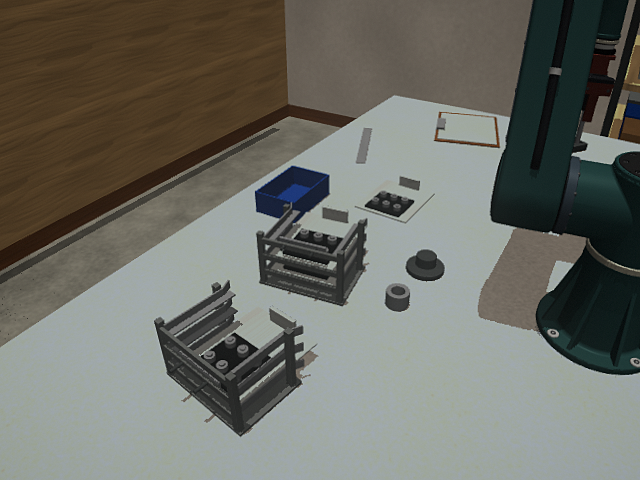

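The top view shows the loose tray at (464,251) with its handle at (496,251). The near rack is at (322,245) with its mouth towards the tray, and the parked rack is at (205,262). I'll get rack identity and poses from the depth data.

```bash
cat > h.py <<'E'
import numpy as np,cv2
def cloud(d):
    K=d["intrinsics"];k=float(d["k1"])
    v,u=np.mgrid[0:480,0:640].astype(np.float64)
    p=cv2.undistortPoints(np.stack([u.ravel(),v.ravel()],1)[:,None],K,np.array([k,0,0,0.]))[:,0]
    z=d["range_z"].ravel().astype(float)
    X=(np.c_[p*z[:,None],z]-d["t"])@d["R"]
    X[z<=0]=np.nan
    return X.reshape(480,640,3)
def project(d,X):
    c=np.atleast_2d(X)@d["R"].T+d["t"]; s=c[:,:2]/c[:,2:]
    s=s*(1+float(d["k1"])*(s**2).sum(1,keepdims=True))
    return s*[d["intrinsics"][0,0],d["intrinsics"][1,1]]+d["intrinsics"][:2,2]
E
python3 - <<'E'
from h import *
d=dict(np.load("top0.npz"));X=cloud(d)
for n,(a,b,c,e) in dict(near=(285,380,200,290),far=(160,265,215,305),tray=(425,505,215,285)).items():
    s=X[c:e,a:b].reshape(-1,3); z=s[:,2]*1000
    h,_=np.histogram(z[np.isfinite(z)],np.arange(-6,140,4)); print(n,list(zip(range(-6,134,4),h.tolist())))
for p in [(464,251),(497,250),(322,245),(368,237),(208,262),(258,270),(252,268),(480,250),(322,228)]:
    print(p,np.round(X[p[1]-1:p[1]+2,p[0]-1:p[0]+2].reshape(-1,3).mean(0),4))
s=dict(np.load("side0.npz"))
a=cv2.resize(d["image"][195:295,280:510],None,fx=3.4,fy=3.4,interpolation=2)
b=cv2.resize(s["image"][170:310,250:445],None,fx=3.2,fy=2.0*1.0,interpolation=2) if 0 else cv2.resize(s["image"][185:310,245:440],None,fx=2,fy=2,interpolation=2)
o=np.zeros((a.shape[0]+b.shape[0],a.shape[1],3),np.uint8);o[:a.shape[0]]=a;o[a.shape[0]:,:b.shape[1]]=b
hm=np.clip(X[195:295,280:380,2]*1000*2,0,255);hm=cv2.applyColorMap(np.nan_to_num(hm).astype(np.uint8),cv2.COLORMAP_JET);hm=cv2.resize(hm,None,fx=2.5,fy=2.5,interpolation=0)
o[a.shape[0]:a.shape[0]+250,400:650]=hm
cv2.imwrite("pics/crop1.png",np.clip(o*1.5,0,255).astype(np.uint8));print(o.shape)
E
```

```text
near [(-6, 645), (-2, 1698), (2, 920), (6, 191), (10, 22), (14, 3), (18, 2), (22, 1), (26, 4), (30, 22), (34, 18), (38, 34), (42, 28), (46, 12), (50, 1), (54, 1), (58, 2), (62, 35), (66, 649), (70, 1178), (74, 760), (78, 556), (82, 120), (86, 141), (90, 110), (94, 35), (98, 78), (102, 305), (106, 274), (110, 79), (114, 177), (118, 233), (122, 73), (126, 53), (130, 21)]
far [(-6, 592), (-2, 2072), (2, 1232), (6, 233), (10, 29), (14, 4), (18, 2), (22, 5), (26, 218), (30, 942), (34, 1000), (38, 690), (42, 325), (46, 100), (50, 148), (54, 78), (58, 40), (62, 61), (66, 83), (70, 65), (74, 50), (78, 151), (82, 62), (86, 13), (90, 6), (94, 4), (98, 28), (102, 242), (106, 351), (110, 101), (114, 123), (118, 172), (122, 81), (126, 65), (130, 19)]
tray [(-6, 602), (-2, 1872), (2, 1539), (6, 711), (10, 409), (14, 100), (18, 133), (22, 100), (26, 33), (30, 36), (34, 16), (38, 2), (42, 0), (46, 0), (50, 0), (54, 0), (58, 0), (62, 0), (66, 0), (70, 0), (74, 0), (78, 0), (82, 0), (86, 0), (90, 0), (94, 0), (98, 0), (102, 0), (106, 0), (110, 0), (114, 0), (118, 0), (122, 0), (126, 0), (130, 0)]
(464, 251) [ 0.5473 -0.2434  0.0209]
(497, 250) [ 0.5473 -0.3308  0.0316]
(322, 245) [0.5623 0.1426 0.0773]
(368, 237) [0.5781 0.0236 0.1008]
(208, 262) [0.5253 0.4517 0.0412]
(258, 270) [5.054e-01 3.225e-01 3.000e-04]
(252, 268) [0.5074 0.3315 0.0443]
(480, 250) [ 0.5516 -0.2935  0.0016]
(322, 228) [0.6075 0.1422 0.0769]
(590, 782, 3)
```

View pics/crop1.png

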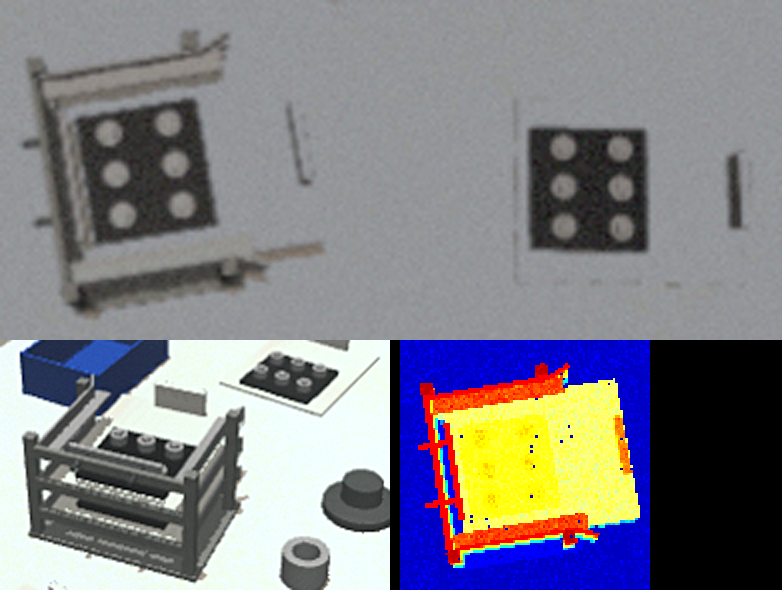

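The top crop and the height map put the near rack's inner tray at about 70 mm. So the near rack is rack_two and the free pair is the top one, ledges at 106 mm. It is yawed by about 10°. Next I'll take closer wrist views for precision.

```bash
python3 - <<'E'
from bench import *
from h import *
for n,p in [("rack",[0.53,0.09,0.42]),("tray",[0.52,-0.27,0.34])]:
    move_ptp(p,[1,0,0,0]); sleep(0.3)
    d=capture("wrist"); np.savez(f"w_{n}.npz",**d); cv2.imwrite(f"pics/w_{n}.png",d["image"])
    for q in ["rack_two","rack_two_mouth","tray_mid","tray_grip"]: print(n,q,[(np.round(s["xy"],1).tolist(),round(s["conf"],2)) for s in spot_in("wrist",q)[:2]])
    print(d["intrinsics"][0,0],d["k1"],-d["R"].T@d["t"],current_joint_pos(),current_clock())
    if n=="rack": print(project(d,np.array([[0.56,0.14,.106]])))
E
python3 -c "
import cv2,numpy as np
a=[cv2.resize(cv2.imread(f'pics/w_{n}.png'),(640,480))for n in('rack','tray')]
cv2.imwrite('pics/wa.png',np.clip(a[0]*1.3,0,255).astype('u1'));cv2.imwrite('pics/wb.png',np.clip(a[1]*1.3,0,255).astype('u1'))"
```

```text
rack rack_two [([299.0, 162.0], 0.78)]
rack rack_two_mouth [([299.2, 161.3], 0.61)]
rack tray_mid [([519.2, 170.5], 0.83)]
rack tray_grip [([519.4, 169.0], 0.9)]
355.0260423931352 -0.045929998268956426 [0.61320757 0.09064414 0.60853466] [3.96223374e-02 1.43753398e-01 1.27457027e+00 5.17115045e-06
 1.72323963e+00 1.61050050e+00] 4.15
[[285.46046024 169.29103386]]
tray rack_two [([54.3, 159.5], 0.9), ([68.9, 285.6], 0.66)]
tray rack_two_mouth [([53.3, 161.6], 0.78)]
tray tray_mid [([309.0, 164.3], 0.78), ([158.6, 287.4], 0.3)]
tray tray_grip [([310.5, 168.8], 0.88)]
355.0260423931352 -0.045929998268956426 [ 0.60341371 -0.26815756  0.52896241] [-5.96532875e-01  2.45349846e-01  1.32732482e+00  1.20736586e-05
  1.56884102e+00  9.74026142e-01] 6.0833
```

View pics/wa.png

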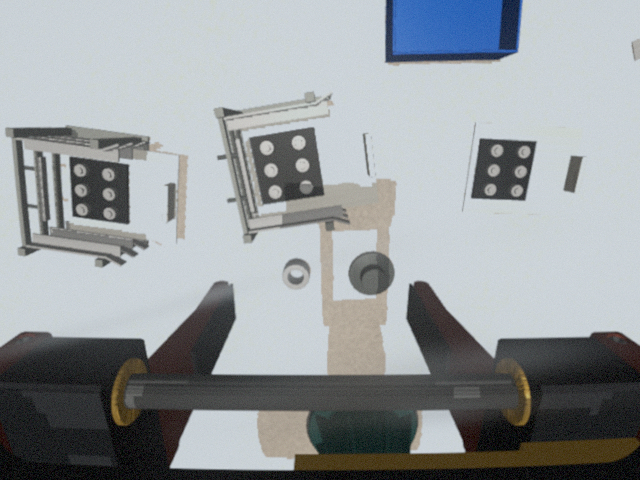

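View pics/wb.png

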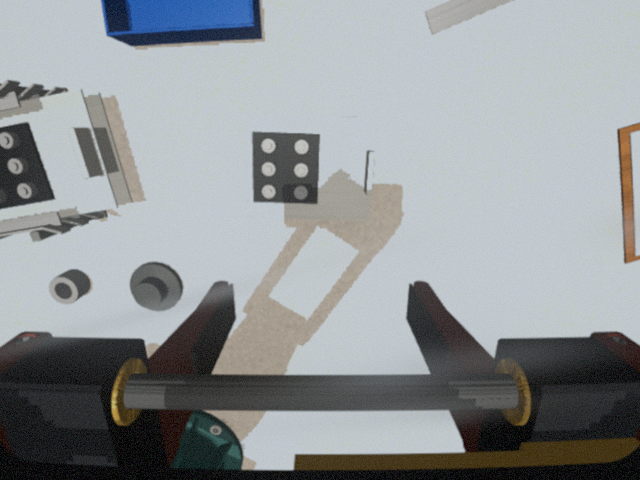

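The wrist views show the racks at (120,190) and (285,170) and the tray nest at (287,168), with its handle at (368,172). I'll fit the tray and rack poses from these, using both the wrist and top cameras.

```bash
cat >> h.py <<'E'
def rayz(d,uv,z):
    s=cv2.undistortPoints(np.asarray(uv,float).reshape(-1,1,2),d["intrinsics"],np.array([float(d["k1"]),0,0,0]))[:,0]
    c=-d["R"].T@d["t"]; r=np.c_[s,np.ones(len(s))]@d["R"]
    return c+r*((z-c[2])/r[:,2])[:,None]
def nest(d,c,rad,ztop):
    "nest rectangle (world centre, size, angle) around world point c from the dark patch"
    X=cloud(d); g=d["image"].max(2).astype(float); g=cv2.GaussianBlur(g,(3,3),0)
    near=np.hypot(X[...,0]-c[0],X[...,1]-c[1])<rad
    ref=np.median(g[near]); m=(near&(g<0.55*ref)).astype(np.uint8)
    m=cv2.morphologyEx(m,cv2.MORPH_OPEN,np.ones((3,3)))
    n,l,st,ce=cv2.connectedComponentsWithStats(m); i=1+st[1:,4].argmax()
    m=cv2.morphologyEx((l==i).astype(np.uint8),cv2.MORPH_CLOSE,np.ones((9,9)))
    k=max(cv2.findContours(m,cv2.RETR_EXTERNAL,2)[0],key=cv2.contourArea)[:,0]
    P=rayz(d,k,ztop)[:,:2]
    return cv2.minAreaRect((P*1000).astype(np.float32))
E
python3 - <<'E'
from h import *
T=dict(np.load("top0.npz"));R=dict(np.load("w_rack.npz"));W=dict(np.load("w_tray.npz"))
for n,d in [("top",T),("wr",R),("wt",W)]:
    X=cloud(d)
    b=(abs(X[...,0]-.53)<.25)&(abs(X[...,1]+.1)<.02); print(n,"bench z",np.nanmedian(X[b][:,2]))
    print(" nest",nest(d,(.547,-.243),.06,.012))
    m=(abs(X[...,0]-.55)<.06)&(abs(X[...,1]+.332)<.03)&(X[...,2]>.022)&(X[...,2]<.045)
    P=X[m]; c=P.mean(0); u=np.linalg.svd((P-c)[:,:2],full_matrices=False)[2][0]
    e=(P-c)[:,:2]@u; print(" handle",len(P),c.round(4),"dir",u.round(3),"ext",e.min().round(4),e.max().round(4))
    if n=="wt":continue
    # rack ledges' inner edges: in rack-aligned guess frame
    th=np.radians(10)
    for it in range(4):
        yx=np.array([-np.sin(th),np.cos(th)]); xx=np.array([np.cos(th),np.sin(th)])
        q=X[...,:2]-np.array([.565,.125]); qx=q@xx; qy=q@yx
        m=(X[...,2]>.1005)&(X[...,2]<.112)&(abs(qx)>.045)&(abs(qx)<.1)&(abs(qy)<.055)
        L=[]
        for s in (-1,1):
            a=[];pts=[]
            for y0 in np.arange(-.045,.055,.004):
                w=m&(abs(qy-y0)<.003)&(qx*s>0)
                if w.sum()>3: a.append((y0,np.sort(abs(qx[w]))[:2].mean()*s, np.median(qx[w])))
            a=np.array(a); L.append((np.polyfit(a[:,0],a[:,1],1),np.polyfit(a[:,0],a[:,2],1),len(a)))
        sl=(L[0][0][0]+L[1][0][0])/2; th-=np.arctan(sl)
    print(" rack yaw deg",np.degrees(th),"slopes",L[0][0][0],L[1][0][0],"inner",L[0][0][1],L[1][0][1],"mid",L[0][1][1],L[1][1][1])
    cx=(L[0][0][1]+L[1][0][1])/2; print(" centreline pt",(np.array([.565,.125])+cx*xx).round(4),"n",L[0][2],L[1][2])
    q2=q-cx*xx; qx=q2@xx;qy=q2@yx
    for s in (-1,1):
        w=(X[...,2]>.1005)&(X[...,2]<.125)&(abs(qx*s-.0695)<.012); yy=np.sort(qy[w&(abs(qy)<.12)]); print("  ledge y",yy[[3,8,-8,-3]].round(4),end="")
    w=(X[...,2]>.10)&(X[...,2]<.135)&(abs(qx)<.06)&(abs(qy)<.12); h=np.histogram(qy[w],np.arange(-.11,.11,.005)); print("\n  inner high y",[(round(a,3),int(k)) for a,k in zip(h[1],h[0]) if k>3])
E
```

```text
top bench z 0.00017937699137832757
 nest ((551.75146484375, -218.41860961914062), (33.19758987426758, 89.22415161132812), 87.07463073730469)
 handle 83 [ 0.5466 -0.3332  0.0312] dir [-1.     0.014] ext -0.0285 0.0268
 rack yaw deg 8.788600538789943 slopes -0.004106160581591598 0.004106159083061236 inner -0.0648654339248635 0.06281171818224371 mid -0.07068696413923634 0.06980067487236938
 centreline pt [0.564  0.1248] n 25 25
  ledge y [-0.0527 -0.0512  0.0885  0.09  ]  ledge y [-0.0532 -0.0512  0.0887  0.0902]
  inner high y [(np.float64(-0.11), 17), (np.float64(-0.105), 31), (np.float64(0.065), 40), (np.float64(0.07), 62), (np.float64(0.075), 10), (np.float64(0.08), 29), (np.float64(0.085), 93), (np.float64(0.09), 23), (np.float64(0.095), 9), (np.float64(0.1), 7)]
wr bench z 0.001908161618658981
 nest ((551.8450927734375, -225.40130615234375), (94.51984405517578, 49.766273498535156), 20.32679557800293)
 handle 353 [ 0.546  -0.3342  0.0311] dir [-0.999  0.039] ext -0.0299 0.0302
 rack yaw deg 8.821344364564185 slopes 0.00048109718419742895 -0.0004810973502028104 inner -0.06527488007940907 0.061900492020921224 mid -0.07245110998761733 0.06895210655100845
 centreline pt [0.5633 0.1247] n 25 25
  ledge y [-0.0537 -0.0531  0.0909  0.0912]  ledge y [-0.0539 -0.0535  0.0902  0.0906]
  inner high y [(np.float64(-0.11), 85), (np.float64(-0.105), 162), (np.float64(-0.1), 13), (np.float64(0.065), 224), (np.float64(0.07), 209), (np.float64(0.075), 31), (np.float64(0.08), 136), (np.float64(0.085), 396), (np.float64(0.09), 73), (np.float64(0.095), 31), (np.float64(0.1), 24)]
wt bench z 0.0019885222792615084
 nest ((42.08043670654297, -118.27056884765625), (235.84262084960938, 1059.6527099609375), 1.213320255279541)
 handle 306 [ 0.5464 -0.3358  0.0336] dir [-0.999  0.037] ext -0.0292 0.031
```

```bash
sed -i 's/ref=np.median(g\[near\]); m=(near&(g<0.55\*ref))/ref=np.percentile(g[near],90); m=(near\&(g<0.5*ref))/' h.py
python3 - <<'E'
from h import *
T=dict(np.load("top0.npz"));R=dict(np.load("w_rack.npz"));W=dict(np.load("w_tray.npz"))
for n,d in [("top",T),("wr",R),("wt",W)]:
    X=cloud(d); bz=dict(top=0,wr=.0019,wt=.002)[n]
    print(n,"nest",np.round(np.hstack([np.hstack(v) for v in nest(d,(.548,-.235),.058,.008+bz)]),2))
    m=(abs(X[...,0]-.55)<.06)&(abs(X[...,1]+.332)<.03)&(X[...,2]>.018)&(X[...,2]<.045)
    vu=np.argwhere(m); uv=vu[:,::-1]; P=X[m]; top=P[P[:,2]>np.percentile(P[:,2],50)]
    r=cv2.minAreaRect((P[:,:2]*1000).astype(np.float32)); print("  handle rect",np.round(np.hstack([np.hstack(v) for v in r]),2),"z",np.percentile(P[:,2],[5,50,95]).round(4))
    near=(abs(X[...,0]-.548)<.04)&(abs(X[...,1]+.235)<.04)
    print("  near z pct",np.percentile(X[near][:,2],[5,30,50,70,95]).round(4))
E
```

```text
Traceback (most recent call last):
TypeError: arrays to stack must be passed as a "sequence" type such as list or tuple.
```

```bash

python3 - <<'E'
from h import *
T=dict(np.load("top0.npz"));R=dict(np.load("w_rack.npz"));W=dict(np.load("w_tray.npz"))
f=lambda r:np.round([*r[0],*r[1],r[2]],2)
for n,d in [("top",T),("wr",R),("wt",W)]:
    X=cloud(d); bz=dict(top=0,wr=.0019,wt=.002)[n]
    print(n,"nest",f(nest(d,(.548,-.235),.058,.008+bz)))
    m=(abs(X[...,0]-.55)<.06)&(abs(X[...,1]+.332)<.03)&(X[...,2]>.018)&(X[...,2]<.045)
    P=X[m]
    r=cv2.minAreaRect((P[:,:2]*1000).astype(np.float32)); print("  handle rect",f(r),"z",np.percentile(P[:,2],[5,50,95]).round(4))
    near=(abs(X[...,0]-.548)<.04)&(abs(X[...,1]+.235)<.04)
    print("  near z pct",np.percentile(X[near][:,2],[5,30,50,70,95]).round(4))
E
```

```text
top nest [ 551.1  -219.35   83.12   97.46   86.71]
  handle rect [ 547.37 -334.1    10.67   55.19   86.45] z [0.0197 0.0307 0.0372]
  near z pct [0.0021 0.008  0.0101 0.0125 0.0229]
wr nest [ 549.77 -220.71   85.51   97.23   87.79]
  handle rect [ 545.77 -334.98   11.39   60.12   88.19] z [0.0193 0.0318 0.0354]
  near z pct [0.0047 0.011  0.0119 0.0132 0.0248]
wt nest [115.38 -56.36 382.91 947.31   1.66]
  handle rect [ 545.5  -336.33    8.22   60.25   87.62] z [0.0225 0.0345 0.0361]
  near z pct [0.0125 0.4591 0.4644 0.4705 0.4814]
```

Both cameras agree:
- **Tray:** handle at about (0.546, -0.335), yaw -2.1°.
- **Rack:** centreline through (0.5635, 0.1247), yaw 8.8°.

Now I'll grasp the handle and lift the tray a little.

```bash
cat >> h.py <<'E'
def qyaw(a): return [np.cos(a/2),np.sin(a/2),0,0]
E
python3 - <<'E'
from bench import *
from h import *
q=qyaw(np.radians(-2.1))
move_ptp([.5458,-.3353,.09],q); move_gripper(.05)
print(servo_line([.5458,-.3353,.006],rate=.08,contact_N=6),current_position(),current_force())
move_gripper(0.0); print("gap",current_finger_gap(),current_grip_force(),current_position())
f0=current_force()
servo_line([.5458,-.3353,.046],rate=.06); sleep(.3)
print(current_force()-f0,current_torque(),current_finger_gap(),current_clock())
d=capture("wrist");np.savez("w_lift.npz",**d);cv2.imwrite("pics/w_lift.png",np.clip(d["image"]*1.3,0,255).astype('u1'))
d=capture("side");np.savez("s_lift.npz",**d)
E
```

```text
False [ 0.54625397 -0.33563037  0.00656659] [0.37285344 0.12384562 0.6052717 ]
gap 0.007105741087219623 30.000013411045074 [ 0.5459241  -0.33562272  0.00607295]
[0.26104909 0.57293503 0.17208599] [ 0.07058433  0.00852332 -0.03945139] 0.00026166777462182625 10.9167
```

View pics/w_lift.png

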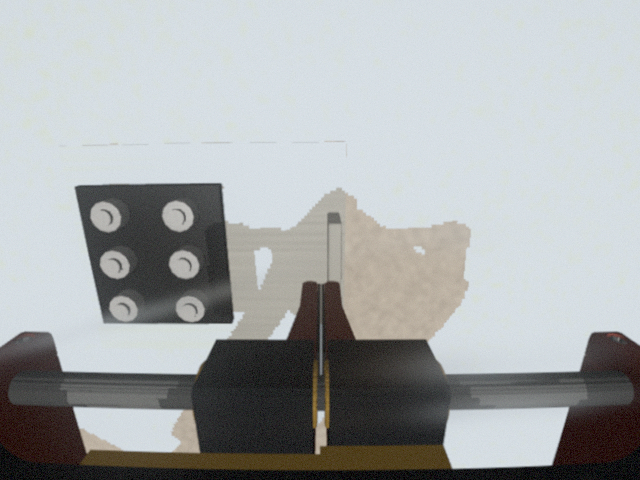

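The wrist view shows the fingers shut and empty with their tips at (322,285). The tray is still flat, with its handle at (335,250), so it slipped out. I'll measure where the handle is relative to the fingers.

```bash

python3 - <<'E'
from bench import *
from h import *
print(current_position(),current_finger_gap())
f=lambda r:np.round([*r[0],*r[1],r[2]],2)
d=dict(np.load("w_lift.npz"));X=cloud(d)
v=slice(205,285);P=X[v,318:352].reshape(-1,3);P=P[(P[:,2]>.02)&(P[:,2]<.045)]
print(f(cv2.minAreaRect((P[:,:2]*1000).astype(np.float32))),np.percentile(P[:,2],[5,50,95]),P[:,:2].min(0),P[:,:2].max(0))
print("row profile");
for r in range(205,300,8): print(r,[X[r,c].round(3).tolist() for c in (322,335)])
P=rayz(d,[(233,322),(222,184),(78,187),(103,323)],.012);print("nest corners",P.round(4).tolist())
T=capture("top");np.savez("top1.npz",**T)
s=dict(np.load("s_lift.npz"));a=cv2.resize(s["image"][130:260,330:530],None,fx=4,fy=4,interpolation=2);cv2.imwrite("pics/s_lift.png",a)
E
```

```text
[ 0.54569889 -0.3352056   0.04575658] 0.00035123319578467943
[ 556.81 -342.8     7.81   39.26   88.28] [0.02830157 0.03451963 0.03562802] [ 0.5370807  -0.34720401] [ 0.57642854 -0.33843192]
row profile
205 [[0.581, -0.336, 0.004], [0.581, -0.345, 0.005]]
213 [[0.576, -0.336, 0.004], [0.576, -0.345, 0.007]]
221 [[0.57, -0.336, 0.004], [0.576, -0.344, 0.029]]
229 [[0.565, -0.336, 0.006], [0.573, -0.343, 0.035]]
237 [[0.559, -0.336, 0.005], [0.568, -0.343, 0.034]]
245 [[0.553, -0.335, 0.003], [0.563, -0.343, 0.035]]
253 [[0.548, -0.335, 0.005], [0.558, -0.343, 0.035]]
261 [[0.542, -0.335, 0.005], [0.553, -0.343, 0.036]]
269 [[0.536, -0.335, 0.005], [0.548, -0.343, 0.035]]
277 [[0.53, -0.334, 0.004], [0.542, -0.343, 0.033]]
285 [[0.556, -0.335, 0.075], [0.557, -0.341, 0.078]]
293 [[0.556, -0.335, 0.083], [0.557, -0.341, 0.086]]
nest corners [[0.5006, -0.27, 0.012], [0.5985, -0.2741, 0.012], [0.6007, -0.1805, 0.012], [0.5023, -0.1747, 0.012]]
```

View pics/s_lift.png

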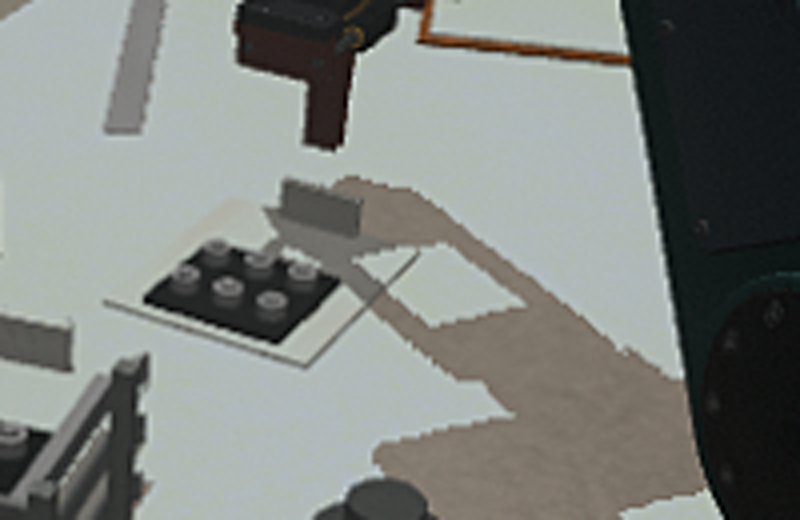

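The tray is intact and flat, and the side view shows the empty fingers above the handle. The handle is now at y≈-0.343. I'll re-grasp there, slightly lower, and lift in small monitored steps.

```bash

python3 - <<'E'
from bench import *
from h import *
q=qyaw(np.radians(-2.1))
move_gripper(.04)
servo_line([.546,-.343,.05],q,rate=.1)
print(servo_line([.546,-.343,.0045],rate=.06,contact_N=6),current_position())
move_gripper(0.0); sleep(.3);print("gap",current_finger_gap(),current_grip_force(),current_force(),current_torque())
for z in (.0055,.007,.009,.012):
    servo_line([.546,-.343,z],rate=.02);sleep(.1)
    g=current_finger_gap();print(z,g,current_grip_force(),current_force().round(2),current_torque().round(3))
    if g<.006: break
print(current_clock())
d=capture("wrist");np.savez("w_l2.npz",**d);X=cloud(d)
for c in [(222,184),(233,322),(78,187),(160,200),(103,318)]:print(c,X[c[1]+3,c[0]-6 if c[0]>150 else c[0]+6].round(4))
cv2.imwrite("pics/w_l2.png",np.clip(d["image"]*1.3,0,255).astype('u1'))
E
```

```text
False [ 0.54627415 -0.3431855   0.0047254 ]
gap 0.007406208004867918 29.999578893184662 [-0.79828138 -0.41058792  2.33488988] [-0.01204918  0.17552669  0.02513323]
0.0055 0.007404188617457968 29.999377727508545 [-0.16 -1.34 -1.5 ] [-0.156  0.021  0.055]
0.007 0.007360343021929203 30.021756291389465 [-0.6   0.46 -1.32] [0.08  0.1   0.035]
0.009 0.0075179707667053985 30.09140968322754 [ 0.19  1.13 -1.36] [-0.007  0.082 -0.005]
0.012 0.0073204384220826 30.27330994606018 [-0.46 -0.78 -2.12] [-0.156  0.006  0.056]
15.3667
(222, 184) [ 0.6016 -0.2873  0.0085]
(233, 322) [ 0.5168 -0.2834  0.0091]
(78, 187) [ 0.603  -0.2118  0.007 ]
(160, 200) [ 0.5953 -0.2544  0.0146]
(103, 318) [ 0.5239 -0.2124  0.0132]
```

```bash

python3 - <<'E'
from bench import *
from h import *
for z in (.016,.022,.03,.04):
    servo_line([.546,-.343,z],rate=.03);sleep(.1)
    g=current_finger_gap();print(z,round(g,4),current_force().round(2),current_torque().round(3))
    if g<.006: break
sleep(.2);print(current_clock())
d=capture("wrist");np.savez("w_l3.npz",**d);X=cloud(d)
cv2.imwrite("pics/w_l3.png",np.clip(d["image"]*1.3,0,255).astype('u1'))
s=capture("side");np.savez("s_l3.npz",**s)
a=cv2.resize(s["image"][130:260,330:530],None,fx=3,fy=3,interpolation=2)
b=cv2.resize(np.clip(d["image"]*1.3,0,255).astype('u1'),(277,208));o=np.zeros((598,600,3),'u1');o[:390]=a;o[390:,:277]=b
cv2.imwrite("pics/l3.png",o)
E
```

```text
0.016 0.0074 [-0.3  -0.36 -2.19] [-0.2    0.03  -0.011]
0.022 0.0074 [ 0.37 -0.15 -1.47] [-0.263 -0.008 -0.039]
0.03 0.0072 [-0.37  0.45 -4.01] [-0.221 -0.004  0.02 ]
0.04 0.0072 [-0.29 -0.14 -0.81] [-0.197  0.015  0.008]
17.55
```

View pics/l3.png

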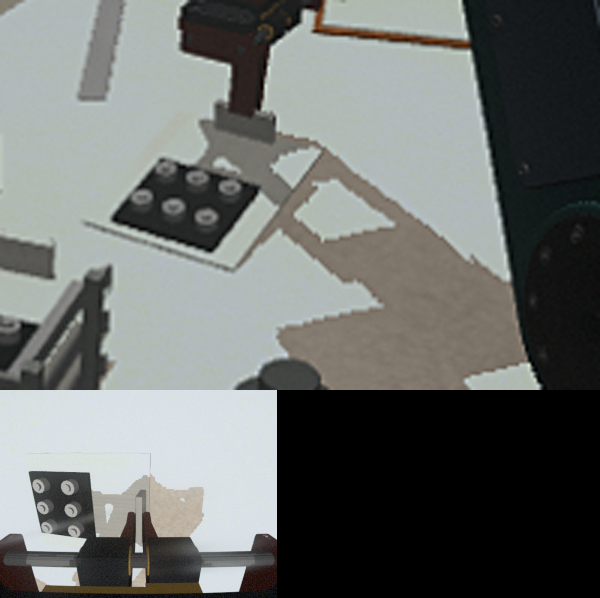

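The crop shows the tray held by its handle, with the rear edge possibly drooping. I'll fit planes to the nest and the sheet to measure the tilt.

```bash
cat >> h.py <<'E'
def tilt(d,tcp,yaw):
    "tray in the gripper: heights above the bench vs tray y, tilt; uses wrist depth"
    X=cloud(d); R=np.array([[np.cos(yaw),-np.sin(yaw)],[np.sin(yaw),np.cos(yaw)]])
    q=(X[...,:2]-np.asarray(tcp)[:2])@R   # tray axes, from the handle
    g=cv2.GaussianBlur(d["image"].max(2).astype(float),(3,3),0); z=X[...,2]
    m=(abs(q[...,0])<.045)&(q[...,1]>.072)&(q[...,1]<.17)&(z<tcp[2]+.04)&(z>tcp[2]-.06)&(g<70)
    A=np.c_[q[m],np.ones(m.sum())]; k=np.linalg.lstsq(A,z[m],rcond=None)[0]
    for _ in range(3):
        e=A@k-z[m]; w=abs(e)<.004; k=np.linalg.lstsq(A[w],z[m][w],rcond=None)[0]
    return np.degrees(k[:2]),k[2],int(w.sum()),q[m].min(0),q[m].max(0)
E
python3 - <<'E'
from bench import *
from h import *
y=np.radians(-2.1)
for n,tcp in (("w_lift",[.546,-.343,.0255]),("w_l3",current_position())):
    d=dict(np.load(n+".npz")); print(n,tilt(d,tcp,y))
T=dict(np.load("w_tray.npz"));print(tilt(T,[.546,-.3385,.006],y))
E
```

```text
w_lift (array([0.1115764 , 0.10548144]), np.float64(0.011511903425515422), 11493, array([-0.04498278,  0.0720061 ]), array([0.04499881, 0.16703626]))
w_l3 (array([  0.08084403, -11.65999056]), np.float64(0.046195469570138425), 9875, array([-0.04497947,  0.0720101 ]), array([0.04499719, 0.15943063]))
(array([-0.09292815, -0.0663435 ]), np.float64(0.011937875766470941), 2778, array([-0.04499571,  0.07555294]), array([0.04497428, 0.16681958]))
```

```bash

cat >> h.py <<'E'
def ft(n=15):
    from bench import sleep,current_force,current_torque
    a=[]
    for _ in range(n): a.append(np.r_[current_force(),current_torque()]);sleep(.02)
    return np.mean(a,0).round(3)
E
python3 - <<'E'
from bench import *
from h import *
print(current_orientation(),current_position(),current_clock());print(ft(),current_clock())
d=dict(np.load("w_l3.npz"))
X=cloud(d)
# handle pixels: full-size coordinates ~ (320-335, 205-290)
for r in range(455-0,0,-999): pass
y=np.radians(-2.1);tcp=current_position()
R=np.array([[np.cos(y),-np.sin(y)],[np.sin(y),np.cos(y)]]);q=(X[...,:2]-tcp[:2])@R
m=(q[...,0]>.012)&(q[...,0]<.03)&(abs(q[...,1])<.02)&(X[...,2]>.045)&(X[...,2]<.09)
print("handle top",m.sum(),np.c_[q[m],X[m][:,2]].mean(0),np.percentile(X[m][:,2],[5,50,95]),np.percentile(q[m][:,1],[5,95]))
E
```

```text
[ 9.99831796e-01 -1.83406318e-02 -2.07475611e-05 -1.85656345e-05] [ 0.5459911  -0.34302126  0.03994041] 17.65
[ 2.200e-02 -4.880e-01 -1.868e+00 -2.200e-01  9.000e-03  1.000e-03] 17.9
handle top 980 [ 0.02197584 -0.00071413  0.06492312] [0.04884605 0.06855667 0.07046292] [-0.00670496  0.00467603]
```

View pics/w_l3.png

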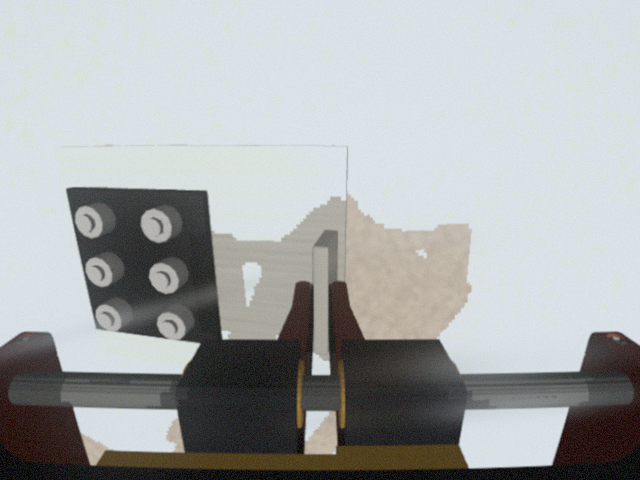

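The wrist view shows the tray clearly gripped, nest at (145,265) and handle at (325,295), pitched rear-down. I'll raise it a little to see whether the tilt is stable, meaning pad compliance, or the rear edge is still resting on the bench.

```bash

python3 - <<'E'
from bench import *
from h import *
y=np.radians(-2.1)
for z in (.046,.053):
    servo_line([.546,-.343,z],rate=.03);sleep(.15)
    d=capture("wrist");t=tilt(d,current_position(),y)
    print(z,current_finger_gap(),t[0],t[1],ft(8),current_clock())
    if current_finger_gap()<.006: break
np.savez("w_l4.npz",**d)
E
```

```text
0.046 0.007204762053201335 [  0.06555105 -13.83653747] 0.05206326148897775 [ 1.180e-01 -2.540e-01 -2.271e+00 -2.030e-01 -4.000e-03 -2.000e-03] 18.5833
0.053 0.007134216914018047 [  0.07552044 -16.40421415] 0.05868878625997298 [ 0.014 -0.261 -2.258 -0.19   0.004  0.008] 19.3
```

The rear edge is still on the bench, so a vertical-finger grip lets the tray hinge at about 0.2 N·m. I'll set it down and re-grasp with the tool leaning 45° about the closing axis, so the 20 mm pad width resists pitch. First I'll check the IK for the whole route.

```bash
cat >> h.py <<'E'
from scipy.spatial.transform import Rotation as Ro
LEAN=np.radians(45)
def pose(gx,gy,gz,yaw,lean=LEAN):
    "TCP pose for a grasp point"
    r=Ro.from_euler('z',yaw)*Ro.from_euler('y',-lean)*Ro.from_euler('x',np.pi)
    return (np.array([gx,gy,gz])+.019*r.apply([0,0,1])).tolist(), r.as_quat().tolist()
RY=np.radians(8.8); RC=np.array([.5635,.1247]); RYV=np.array([-np.sin(RY),np.cos(RY)])
def rackpt(s): return RC+s*RYV     # s along rack y
E
python3 - <<'E'
from bench import *
from h import *
ty=np.radians(-2.1)
for lean in (35,45,55):
    l=np.radians(lean)
    for p in [pose(.546,-.343,.025,ty,l),pose(.546,-.343,.17,ty,l),pose(*rackpt(-.27),.14,RY,l),pose(*rackpt(-.112),.131,RY,l)]:
        j=inverse_kinematics(*p); print(lean,np.round(p[0],3),None if j is None else np.round(j,2))
E
```

```text
35 [ 0.557 -0.343  0.009] [-0.95  0.59  2.03  1.34  0.49 -0.56]
35 [ 0.557 -0.343  0.154] [-0.95  0.32  1.93  0.83  0.67  0.05]
35 [ 0.616 -0.14   0.124] [-0.59  0.32  2.04  0.96  0.49  0.02]
35 [0.591 0.016 0.115] [-0.25  0.28  2.18  1.11  0.25  0.14]
45 [ 0.559 -0.343  0.012] [-1.05  0.67  2.12  1.75  0.65 -1.07]
45 [ 0.559 -0.343  0.157] [-1.05  0.36  2.04  1.25  0.68 -0.43]
45 [ 0.618 -0.14   0.127] [-0.68  0.37  2.17  1.56  0.55 -0.65]
45 [0.594 0.016 0.118] [-0.31  0.34  2.32  2.22  0.41 -1.03]
55 [ 0.562 -0.344  0.014] [-1.14  0.8   2.18  1.93  0.89 -1.38]
55 [ 0.562 -0.344  0.159] [-1.14  0.44  2.14  1.58  0.82 -0.86]
55 [ 0.62  -0.14   0.129] [-0.78  0.49  2.28  1.92  0.78 -1.14]
55 [0.596 0.016 0.12 ] None
```

```bash
sed -i 's/^LEAN=.*/LEAN=np.radians(40)/' h.py
python3 - <<'E'
from bench import *
from h import *
ty=np.radians(-2.1)
servo_line([.546,-.343,.005],rate=.06); move_gripper(.04)
servo_line([.546,-.343,.06],rate=.15)
p,q=pose(.546,-.343,.08,ty); move_ptp(p,q)
p,q=pose(.546,-.343,.025,ty)
print("hit",servo_line(p,q,rate=.08,contact_N=6),current_position()-p,current_clock())
move_gripper(0); print(current_finger_gap(),ft(4))
for z in (.031,.04):
    p,q=pose(.546,-.343,z,ty); servo_line(p,q,rate=.03); sleep(.1)
    print(z,current_finger_gap(),ft(6),current_clock())
    for c in ("wrist","top"):
        d=capture(c);np.savez(f"{c}_l5.npz",**d)
        try:print(c,tilt(d,[.546,-.343,z-.02],ty))
        except Exception as e: print(c,e)
E
```

```text
hit False [ 3.09916357e-04 -2.86912145e-05  2.59687493e-04] 23.6583
0.007562105481828933 [-1.476  0.111  2.668  0.064  0.167  0.01 ]
0.031 0.007355234978169351 [-0.064  0.087 -2.212 -0.125  0.513 -0.036] 24.8833
wrist (array([ 0.01893942, -1.69590105]), np.float64(0.017241672210502088), 14293, array([-0.03798339,  0.0720018 ]), array([0.04498185, 0.16670631]))
top (array([ 0.02203567, -0.89619139]), np.float64(0.013509137840644218), 735, array([-0.04498278,  0.07208271]), array([0.0449781 , 0.16999298]))
0.04 0.0075926584375760366 [ 0.347 -0.217 -2.971 -0.199  0.627 -0.017] 25.6333
wrist (array([-0.16426835, -3.6367086 ]), np.float64(0.026522236727683862), 13386, array([-0.03798547,  0.07200022]), array([0.04499729, 0.16637041]))
top (array([-0.22020721, -3.5033244 ]), np.float64(0.024498565120896612), 736, array([-0.04435812,  0.07322287]), array([0.04482663, 0.16839382]))
```

The hold is better now: -3.6° with the rear edge clear of the bench by about 3.5 mm. I'll check that it is stable, then compensate with tool pitch.

```bash
cat >> h.py <<'E'
def ppose(g,yaw,pitch,lean=LEAN):
    "grasp pose with extra pitch (rear up) about the tray's x"
    r=Ro.from_euler('z',yaw)*Ro.from_euler('x',pitch)*Ro.from_euler('y',-lean)*Ro.from_euler('x',np.pi)
    return (np.asarray(g,float)+.019*r.apply([0,0,1])).tolist(), r.as_quat().tolist()
E
python3 - <<'E'
from bench import *
from h import *
ty=np.radians(-2.1)
for z,pi in ((.06,0),(.06,0),(.075,3.6)):
    p,q=ppose([.546,-.343,z],ty,np.radians(pi)); servo_line(p,q,rate=.04) if pi or current_position()[2]<p[2]-.002 else sleep(.4); sleep(.1)
    d=capture("wrist");t=tilt(d,[.546,-.343,z-.02],ty)
    print(z,current_finger_gap(),t[0],t[1],ft(4),current_clock())
E
```

```text
0.06 0.007174881561173251 [-0.20621809 -3.51234364] 0.046279642752728806 [ 0.053 -0.02  -2.814 -0.179  0.607 -0.015] 26.6
0.06 0.0075180586875250675 [-0.18145842 -3.53431848] 0.04653518654828043 [ 0.052 -0.318 -2.89  -0.178  0.586 -0.004] 27.2167
0.075 0.007311641045066607 [-0.24081246  0.10715846] 0.06097410792600219 [-0.172  0.055 -2.714 -0.251  0.625  0.008] 27.9583
```

The tray is stable and level (0.1°). Its underside is 25.8 mm below the commanded grasp height. Next I'll carry it to the pre-insert pose in front of rack_two's mouth, then measure tilt, yaw and lateral alignment.

```bash
python3 - <<'E'
from bench import *
from h import *
ty=np.radians(-2.1);pi=np.radians(3.5)
p,q=ppose([.546,-.343,.1365],ty,pi); servo_line(p,q,rate=.1)
g=[*rackpt(-.272),.1365];p,q=ppose(g,RY,pi); servo_line(p,q,rate=.12); sleep(.2)
print(current_position()-p,current_clock(),current_finger_gap())
xx=np.array([np.cos(RY),np.sin(RY)])
for c in ("wrist","top"):
    d=capture(c);np.savez(f"{c}_pre.npz",**d);cv2.imwrite(f"pics/{c}_pre.png",np.clip(d["image"]*1.3,0,255).astype('u1'))
    t=tilt(d,[g[0],g[1],g[2]-.02],RY);print(c,t)
    try:
        r=nest(d,rackpt(-.15),.06,t[1]); cc=np.array(r[0])/1000-RC; print(" nest",r,"lateral",cc@xx,"s",cc@RYV)
    except Exception as e: print(e)
E
```

```text
[-4.19159392e-05 -4.06584341e-04 -1.89011719e-05] 30.825 0.007679420761453243
wrist (array([-0.17980001, -0.04334812]), np.float64(0.12281036449797088), 12889, array([-0.03773917,  0.0720038 ]), array([0.04499982, 0.16710514]))
 nest ((592.058837890625, -26.72747039794922), (85.47454071044922, 95.30054473876953), 8.823589324951172) lateral 0.005056395949440108 s -0.1540140216759087
top (array([-0.35891983, -0.10861588]), np.float64(0.12115089876669163), 880, array([-0.04491533,  0.07251067]), array([0.04489868, 0.16792189]))
 nest ((587.3585205078125, -23.99356460571289), (96.25591278076172, 90.41915893554688), 9.024362564086914) lateral 0.000829657773885252 s -0.15059321639420967
```

View pics/wrist_pre.png

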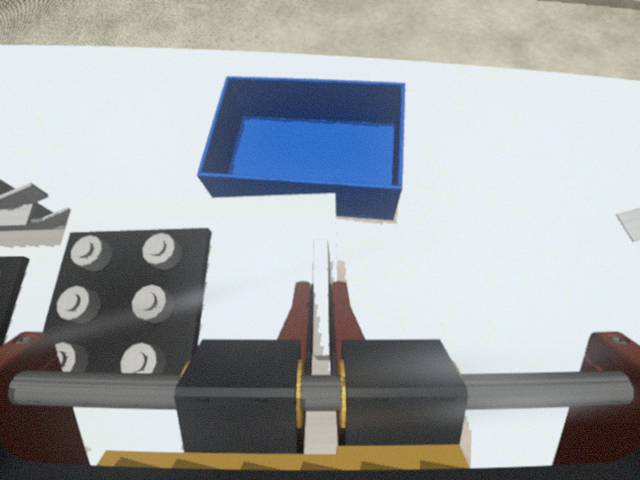

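Alignment looks good. Lateral offset is about 0 to 0.5 mm after correcting for the part of the nest hidden by the gripper, yaw is 9.0° against 8.8°, and the tray is level and 4.7 mm above the ledges. I'll insert gently with force monitoring.

```bash
python3 - <<'E'
from bench import *
from h import *
pi=np.radians(3.5); f0=ft(4); print(f0)
for s,z in ((-.23,.1355),(-.205,.1355),(-.17,.1355)):
    p,q=ppose([*rackpt(s),z],RY,pi); hit=servo_line(p,q,rate=.04,contact_N=6); f=ft(3)-f0
    print(s,hit,(f[:3]@np.c_[[np.cos(RY),np.sin(RY),0],[*RYV,0],[0,0,1]]).round(2),f[3:].round(3),current_finger_gap(),current_clock())
    if hit: break
for c in ("wrist","top"):
    d=capture(c);np.savez(f"{c}_in.npz",**d); g=[*rackpt(s),z]
    try:print(c,tilt(d,[g[0],g[1],g[2]-.02],RY))
    except Exception as e: print(c,e)
cv2.imwrite("pics/top_in.png",cv2.resize(np.clip(d["image"][195:315,270:430]*1.6,0,255).astype('u1'),None,fx=4.5,fy=4.5,interpolation=2))
E
```

```text
[ 0.394  0.27  -2.562 -0.37   0.528  0.013]
-0.23 False [-0.55  0.16 -0.12] [-0.022 -0.007 -0.012] 0.007396307235359918 32.2417
-0.205 False [-0.12 -0.5  -0.26] [-0.006  0.009 -0.004] 0.0073984122073987215 33.0667
-0.17 False [-0.39 -0.41  0.24] [ 0.006  0.002 -0.01 ] 0.007335451082847521 34.1417
wrist (array([-0.18468703, -0.02850071]), np.float64(0.1218373096948516), 12679, array([-0.03756211,  0.0720013 ]), array([0.04499942, 0.1667102 ]))
top (array([-0.51188401, -0.31233513]), np.float64(0.12063140899104957), 895, array([-0.04491223,  0.07287246]), array([0.04496457, 0.16792752]))
```

View pics/top_in.png

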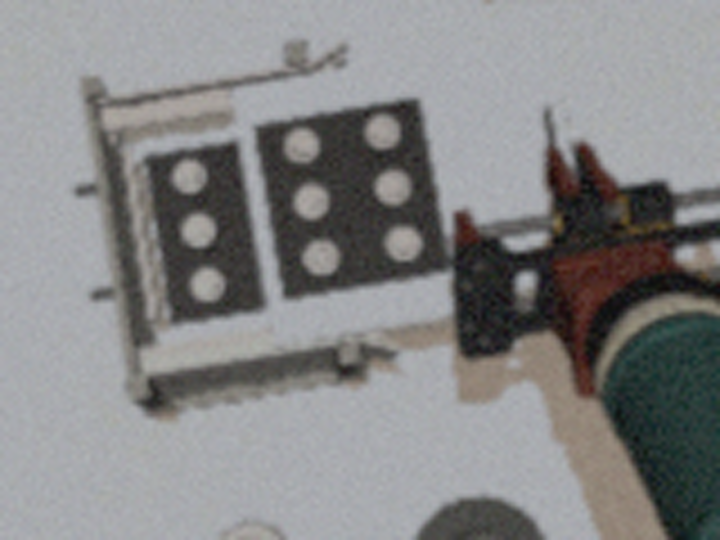

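The top view shows the tray centred between the side strips, its rear edge at about column 245 on the top pair, with no contact forces. I'll lower it onto the ledges and push to the stop.

```bash
python3 - <<'E'
from bench import *
from h import *
pi=np.radians(3.5); B=np.c_[[np.cos(RY),np.sin(RY),0],[*RYV,0],[0,0,1]]
f0=ft(4)
z=.1355
while z>.1295:
    z-=.0008; p,q=ppose([*rackpt(-.17),z],RY,pi); servo_line(p,q,rate=.012); f=ft(3)-f0
    print(round(z,4),f[2].round(2),f[3].round(3))
    if f[2]>1.5: break
print("down",current_clock(),z,(f[:3]@B).round(2),current_finger_gap())
s0=(np.array(current_position())[:2]-RC)@RYV
p,q=ppose([*rackpt(-.085),z],RY,pi)
hit=servo_line(p,q,rate=.02,contact_N=8); f=ft(4)-f0
print("push",hit,"moved",(np.array(current_position())[:2]-RC)@RYV-s0,(f[:3]@B).round(2),f[3:].round(3),current_finger_gap(),current_clock())
E
```

```text
0.1347 0.01 0.004
0.1339 0.01 -0.027
0.1331 -0.49 0.001
0.1323 -0.04 0.012
0.1315 0.12 -0.022
0.1307 -0.15 0.01
0.1299 0.03 0.02
0.1291 0.83 0.06
down 36.7083 0.12910000000000005 [-0.14 -0.64  0.83] 0.007685578423400295
push True moved 0.05927122271871357 [ 0.22 -0.87  3.77] [ 0.177 -0.471 -0.032] 0.0075289475152137166 39.4833
```

```bash
python3 - <<'E'
from bench import *
from h import *
pi=np.radians(3.5); B=np.c_[[np.cos(RY),np.sin(RY),0],[*RYV,0],[0,0,1]]
S=lambda:(np.array(current_position())[:2]-RC)@RYV
s0=S(); f0=ft(3)
d=capture("wrist");r=rackpt(-.111);print(tilt(d,[*r,.109],RY), s0)
c=np.array(current_position());q=list(current_orientation())
hit=servo_line((c+.006*np.r_[RYV,0]).tolist(),q,rate=.01,contact_N=9); f=ft(4)-f0
print("push",hit,"moved",S()-s0,(f[:3]@B).round(2),f[3:].round(3),current_finger_gap(),current_clock(),current_position()-c)
E
```

```text
(array([0.02867751, 2.12846298]), np.float64(0.11555316321278973), 13865, array([-0.03724509,  0.07263993]), array([0.0449951 , 0.16848217])) -0.10991396528489047
push True moved -0.00021792930488663542 [-1.93 -0.83  1.59] [-0.074  0.058 -0.039] 0.007522254185989721 40.0333 [ 7.13687084e-05 -9.82863000e-05 -1.49202462e-04]
```

I reached the stop: contact at a handle s of -0.111, matching the bar seen in depth. I had lowered about 2.5 mm too far, though, so the rear edge is up by 2.1°. I'll back off slightly, level it, check, then press again.

```bash
python3 - <<'E'
from bench import *
from h import *
pi=np.radians(3.5); r=rackpt(-.1125)
for z in (.1318,):
    p,q=ppose([*r,z],RY,pi); servo_line(p,q,rate=.015); sleep(.1)
    d=capture("wrist");t=tilt(d,[*rackpt(-.111),.109],RY);print(z,t,ft(5),current_clock())
    x=t[1]-.0119; print("underside at handle",x,"at rear",x+.177*np.tan(np.radians(t[0][1])))
E
```

```text
0.1318 (array([-0.08497386,  0.0627864 ]), np.float64(0.11795839906350791), 12884, array([-0.03815154,  0.07200194]), array([0.04499564, 0.1658916 ])) [-0.019 -0.149 -2.913 -0.378  0.522  0.005] 40.625
underside at handle 0.10605839906350792 at rear 0.10625236096095217
```

```bash
python3 - <<'E'
from bench import *
from h import *
pi=np.radians(3.5); B=np.c_[[np.cos(RY),np.sin(RY),0],[*RYV,0],[0,0,1]]
S=lambda:(np.array(current_position())[:2]-RC)@RYV
f0=ft(4); s0=S()
p,q=ppose([*rackpt(-.102),.1316],RY,pi)
hit=servo_line(p,q,rate=.012,contact_N=12); f=current_force(); print(hit,S()-s0,f.round(2)); f=ft(4)-f0
print((f[:3]@B).round(2),f[3:].round(3),current_clock())
c=np.array(current_position());o=list(current_orientation())
for k in range(1,7):   # small steps to a firm, standing press
    servo_line((c+.0004*k*np.r_[RYV,0]).tolist(),o,rate=.01); f=ft(3)-f0; fy=(f[:3]@B).round(2); print(k,fy,f[3].round(3),round(S()-s0,5))
    if fy[1]<-10: break
d=capture("wrist");print(tilt(d,[*rackpt(-.111),.109],RY),current_finger_gap(),current_clock())
E
```

```text
True 0.0023247655313798216 [ 1.17 -1.13 -0.77]
[ 0.1  -1.58  1.19] [-0.022 -0.323 -0.093] 41.3083
1 [-0.17 -3.17  0.24] -0.251 0.0023
2 [-0.06 -5.49  1.11] -0.636 0.00233
3 [-0.23 -6.89  1.12] -0.774 0.00233
4 [-1.16 -7.55  1.24] -0.923 0.00231
5 [-1.   -8.86  1.2 ] -1.075 0.0023
6 [-1.51 -9.62  1.25] -1.219 0.0023
(array([0.02529707, 0.25930795]), np.float64(0.11744475237649722), 13276, array([-0.03717298,  0.07313885]), array([0.04499041, 0.16890026])) 0.007224875435630306 43.1583
```

Firm standing press of about 10 N against the rigid stop, with the tray level. I'll relax most of the push, open the gripper, retreat straight up and check.

```bash
python3 - <<'E'
from bench import *
from h import *
B=np.c_[[np.cos(RY),np.sin(RY),0],[*RYV,0],[0,0,1]]
c=np.array(current_position());o=list(current_orientation())
p=c+.0006*np.r_[RYV,0]; servo_line(p.tolist(),o,rate=.01); print((ft(3)[:3]@B).round(2))
move_gripper(.03); print(current_finger_gap(),ft(3))
d=capture("wrist");print("rel",tilt(d,[*rackpt(-.111),.109],RY))
print(servo_line((p+[0,0,.06]).tolist(),o,rate=.05,contact_N=5),current_clock())
d=capture("wrist");print("up",tilt(d,[*rackpt(-.111),.109],RY))
p2=p+[-.03,-.22,.12]; servo_line(p2.tolist(),o,rate=.2); sleep(.2)
T=capture("top");np.savez("top_end.npz",**T);print("top",tilt(T,[*rackpt(-.111),.109],RY),current_clock())
r=nest(T,rackpt(.008),.06,.1155);cc=np.array(r[0])/1000-RC;print(r,cc@RYV)
s=capture("side")
a=cv2.resize(np.clip(T["image"][195:300,275:400]*1.6,0,255).astype('u1'),(560,470)); 
b=cv2.resize(s["image"][180:310,245:385],(240,223));o=np.zeros((470,800,3),'u1');o[:,:560]=a;o[:223,560:]=b;cv2.imwrite("pics/end.png",o)
E
```

```text
[-1.34 -5.76 -0.98]
0.030221813271938416 [ 0.171  0.15  -0.296 -0.059  0.239  0.001]
rel (array([0.07087545, 0.17328765]), np.float64(0.11748568834173209), 12158, array([-0.03688336,  0.07293646]), array([0.04498914, 0.16853943]))
False 45.55
up (array([0.06626682, 0.04894086]), np.float64(0.11772312189426407), 5845, array([-0.03437277,  0.07326029]), array([0.04498956, 0.16798814]))
top (array([ 0.26423169, -0.15297537]), np.float64(0.11653878575757445), 898, array([-0.04497497,  0.07511724]), array([0.04496468, 0.16961161])) 47.15
((563.309326171875, 135.99691772460938), (95.54121398925781, 90.0179443359375), 8.667593955993652) 0.011193105113378763
```

View pics/end.png

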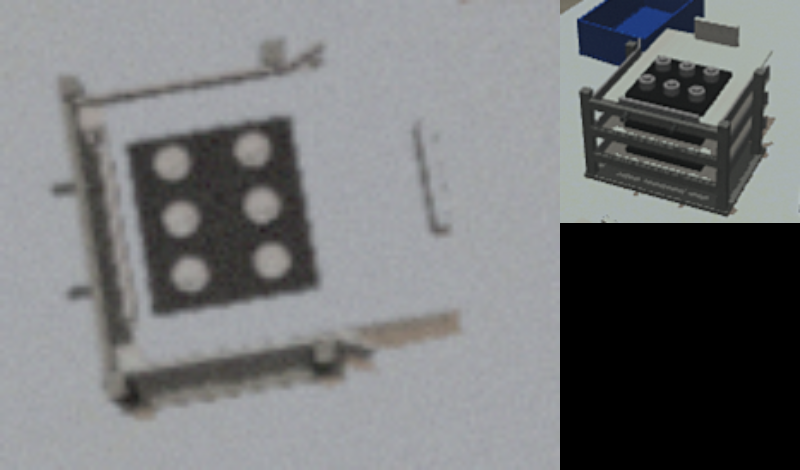

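The tray lies flat between the strips on the top pair, its rear edge at the stop bar (column ~125), yaw 8.7°, and the gripper is clear. I'm handing in.

```bash
python3 -c "
from bench import *
print(close_job(),current_clock())"
```

```text
the job is handed in; nothing more can be done
the job is handed in; nothing more can be done
```

I slid the loose tray onto rack_two's top rail pair, pressed it against the stop with about 10 N, released it lying flat, and handed the job in at about 47 s; the first grip slipped (tray tilted up to 16° on the bench until I re-gripped it), and it first touched the stop about 2° off level before I levelled it and pressed again.

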